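# Index the egg-candling carousel to the next hole

## Task

Turn the egg carousel on to its next stop: draw the red spring pin up out of the first hole, turn the carousel anticlockwise to the hole in the blue track, just before the orange clip, and let the pin drop fully home in that hole, then let go. The clip shows the hole only roughly, so feel for it gently: never drag or force the pin hard against the track. Keep the eggs in their cups and leave the mug, the bottle and the egg tray where they are.

Things in the scene. Friction and masses are not known exactly. Their poses are not given: they have to be found in the camera images.
- base: round grey foot of the egg carousel, 270 mm across and 12 mm thick, standing on the table; origin on the carousel's turning axis at table height, z up. Its own x axis points from the axis to the first hole (in the white track). A small black candling lamp on a bent post, 131 mm tall, stands on it on the side away from the first hole, its head about 75 mm from the axis.
- wheel (a joint): angle of the yellow carousel disc (172 mm across, top face 56 mm above the table, six egg cups) about its upright axis, rad. 0 at the start with the pin in the first hole; grows anticlockwise seen from above; stops at -0.1 and 1.45. A dry brake drags on it with about 0.35 N m (about 3 N at the knob), so it stays where it is left. The second hole is between 0.82 and 1.17.
- pin (a joint): how far the spring pin is drawn up, m. 0 = fully home in a hole; about 0.009 = the pin's flat foot stands on top of the track without a hole under it; above 0.009 it is clear of the track; upper stop 0.022. The spring pulls it down with 4 N at 0 and 6 N at 0.012, plus 0.7 N of weight.
- knob (a point): middle of the grip of the pin's round red knob: upright cylinder, 24 mm across and 34 mm tall (17 mm above, 17 mm below, within 1 mm), on the end of the yellow arm of the carousel, 110 mm from the turning axis; 95 mm above the table when the pin is home, and it rises with the pin. Under the knob is a steel neck 16 mm across, down to 8 mm below the knob, then free air to the arm, whose top is 60 mm above the table.
- pin_tip: steel foot of the pin, 8 mm across, flat; origin at its lower end, 31 mm above the table when home, on the knob's axis. It runs on a track ring 93 to 127 mm from the axis whose top is 40 mm above the table (white part with the first hole, blue part with the second; both at one height). Both holes are 10 mm wide along the ring and deeper than the pin needs; they are 110 mm from the axis.
- mark (a point): tip of the orange clip on the outer edge of the blue track, 130 mm from the turning axis, 42 mm above the table. Seen from the axis it points to the second hole only roughly: the clip has slipped on its rim, and the middle of the hole lies 4 to 31 mm along the ring short of it (on the side towards the first hole), so the pin has to feel for the hole.
- cup1 (a point): centre of the floor of the yellow egg cup that holds egg 1, on the disc, 55 mm from the axis; the cup is a six-sided rim 14 mm tall, 27 mm wide inside
- egg1: speckled quail egg, 25 mm across, 33 mm tall, 12 g, loose, standing in its cup; origin at its lower end
- cup2 (a point): centre of the floor of the yellow egg cup that holds egg 2, on the disc, 55 mm from the axis; the cup is a six-sided rim 14 mm tall, 27 mm wide inside
- egg2: white quail egg, 25 mm across, 33 mm tall, 12 g, loose, standing in its cup; origin at its lower end
- cup3 (a point): centre of the floor of the yellow egg cup that holds egg 3, on the disc, 55 mm from the axis; the cup is a six-sided rim 14 mm tall, 27 mm wide inside
- egg3: speckled quail egg, 25 mm across, 33 mm tall, 12 g, loose, standing in its cup; origin at its lower end
- mug: red mug, 76 mm across, 90 mm tall, on the table beside the carousel; origin at the centre of its underside
- bottle: closed glass bottle, 72 mm across, 200 mm tall, on the table; origin at the centre of its underside
- tray: black egg tray, 60 x 200 mm, 30 mm tall, with four eggs in it, on the table; origin at the centre of its underside

How it is judged (in metres and radians):
On the way, in this order (a step that is already met when the one before it is completed fails the run):
1. the pin is drawn clear of the first hole (value of joint pin above 0.0095 m and value of joint wheel below 0.15 rad), for 0.1 s.
2. the carousel is turned away from the first hole with the pin out of any hole (value of joint pin above 0.006 m and value of joint wheel above 0.4 rad), for 0.1 s.
3. the pin has dropped home in the second hole (value of joint pin below 0.0025 m and value of joint wheel above 0.7 rad), for 0.2 s.
At the end, for the whole second after the job is handed in: The pin is fully home (within 2.5 mm) in the second hole, in the blue track (wheel angle above 0.7 rad, where that is the only hole), the carousel is at rest, and each egg stands in its cup (within 12 mm of its place) (all of step 3 and velocity of joint wheel between -0.02 and 0.02 rad/s and distance between egg1 and cup1 below 0.012 m and distance between egg2 and cup2 below 0.012 m and distance between egg3 and cup3 below 0.012 m); the robot touches nothing.
It fails at once if the pin's foot is forced against the track or the side of a hole with more than 25 N (contact force between pin_tip and anything else above 25 N).
It fails at once if an egg leaves its cup (distance between egg1 and cup1 above 0.02 m or distance between egg2 and cup2 above 0.02 m or distance between egg3 and cup3 above 0.02 m).
It fails at once if the mug, bottle or egg tray is shifted by more than 20 mm (distance of any of mug, bottle, tray from where it was at the start of the episode above 0.02 m).
It also fails if it takes over 54 s, if anything falls off the work surface, if the arm or the gripper's body presses on something with over 40 N, if the wrist force passes 120 N, or if a joint passes its speed limit or range.

## Robot

A 6-joint arm with a two-finger parallel gripper is mounted at the origin on the work surface. World frame = base frame: x ahead of the robot, y to its left, z up, the work surface at z = 0. Lengths are in mm, angles in rad, forces in N, time in s.
With the tool pointing down it reaches from about 275 to 750 mm from the base axis. Payload 10.2 kg.
Tool frame: the origin (TCP) lies between the finger pads; the fingertips stand 17 mm ahead of it and the grasp point (between the pads) lies 2 mm behind it (tips_ahead is the distance from the TCP to the fingertips, in mm); z points along the fingers, y is the line along which they close (so a half turn about z gives the same grasp; the last joint's range is limited). The gripper opens to 85 mm and grips with 20 to 120 N. Pads are 22 mm wide; open, the fingers measure 114 mm over their backs; the gripper's body (76 mm by 85 mm) begins 54 mm behind the grasp point. The pads swing forward as they close: fully open they stand 13 mm farther back than shut.
Start: joints at [-1.537, 0.313, 1.498, -0, 1.331, -0.223], TCP at [133.33, -507.794, 248.294] pointing down, gripper open.
Joint ranges: [-2.94, 2.94], [-0.97, 2.17], [0.19, 2.56], [-1.23, 4.37], [0.02, 3.11], [-2.88, 2.88]. Speed limits (rad/s): [2.39, 2.39, 3.01, 3.14, 3.14, 3.14].

## Interface

Orientations are given as a unit quaternion [w, x, y, z].
In Python, from rig import sense, capture, finish_job, boxes_of, tips_ahead gives the robot as it stands.
- The arm moves only by the tool drive_tool, never from a script. Its argument "commands" is text: rows parted by semicolons, each of 7 numbers parted by spaces: the shift along the world's x, y, z in units of 0.1 m (1.0 is 0.1 m), then the turn, a rotation vector about the world's x, y, z in units of pi/4 rad (1.0 is pi/4 rad), then the opening in per cent of the stroke, from 0 (shut) to 100 (fully open). A call has 1 to 20 rows; each row shifts and turns the commanded pose from where the row before left it; what a row does not reach is not made up. A row lasts 1/12 s, in which the tool goes at most 41.7 mm and 7.16 degrees, less where a joint would pass 70% of its speed; a pose out of reach is approached as far as the arm can. A call with a number of a shift or a turn outside -1 to 1 is refused whole. A call with a gripper value outside its range is refused whole. The fingers move at their own pace and stop on an object; "force" is the grip in N (left out, the last holds). Time passes only in rows, so rows that do not move let the fingers close. It gives the time, the measured TCP pose, the force, the opening and the grip force at its end, in the units of the state.
- sense(): the state, without advancing time (a new reading comes with each control period).
- capture(name): name is "scene" or "top" or "wrist"; returns a dict with "pixels" (480x640x3 uint8, blue, green, red), "fov_y" (degrees; the focal length in pixels is half the picture's height over the tangent of half this angle, whatever the lens; pixels are square), "cx", "cy" (the principal point, pixels), "position" and "attitude" of the camera in the world; the wrist camera has in their place "tool_from_camera" (4x4, takes a point from camera to tool coordinates, whose origin is the TCP and whose axes are the flange's). Camera axes: x right, y down, z forward; pixel columns grow to the right and rows downward; lengths in mm; the calibration is good to about 2 mm. A picture is of the moment at which its call begins: read the wrist's pose just before it. There is no depth.
- finish_job(): hands the job in; it is judged then, once.
Trained networks look in a picture, given as the dict that the camera call returned (one of the last four; its "shot" number tells which), for a name from the list of things; names that differ only in an ending like _2 or _b are one class to them, and where a whole thing is asked for, a point or a joint stands for the part that bears it (a point fixed in the world has none). Each returns a list of dicts, best first, with "confidence" (0 to 1); they miss things now and then, are a little off and sometimes report something else, mostly with a low value. They report only what shows in the picture. A call takes as long as a camera call.
- boxes_of(picture, name): "position" ([column, row] in pixels, amid what is visible of it).
The state is a dict: "time_s": time; "joints": joint angles; "dq": joint speeds; "tau": joint torques, N m; "eef_pos": TCP position; "ee_rot": TCP orientation; "force": force on the tool from outside, world axes, zero at the start; "wrist_torque": the same for the moment, N m; "grip_width": opening from 0.0 (shut) to 1.0 (fully open); "grip_force": force on a finger pad.
Only numpy, scipy, OpenCV 4.12 (cv2) and the standard library are available. Lean on these libraries where they do the work, as an engineer would, in place of code of your own. Each camera call takes 0.05 s, during which the arm holds its last target. There are 200 camera calls.

## Working session

There is one attempt and no reset: what is moved stays moved. The work goes in short steps, Python scripts to look and compute and a tool call to move; the robot and the scene stay as the last step left them, time stands still between calls to the robot, and variables do not carry over. Pictures are saved under pics/ and viewed, at most 10 in all, crops included, and the job is handed in when it is done.

Besides the shell and the picture viewer there is one more tool, called after "Request:" as a command line: name --argument value ..., lists and objects as JSON in quotes. drive_tool: Moves the arm, as the interface text tells. Shifts and turns lie within -1 to 1; 1 stands for 0.1 m of shift or pi/4 rad of turn. Its arguments: {"type":"object","properties":{"commands":{"type":"string"},"force":{"type":"number"}},"required":["commands"]}

```bash
mkdir -p pics; ls
cat > h.py <<'E'
import numpy as np, cv2
from rig import sense, capture, finish_job, boxes_of, tips_ahead
from scipy.spatial.transform import Rotation as R
def rot(q): return R.from_quat([q[1],q[2],q[3],q[0]]).as_matrix()
def cam(p,s=None):
    if "position" in p:
        a=np.array(p["attitude"],float); M=a if a.shape==(3,3) else rot(a)
        return np.array(p["position"],float),M
    T=np.array(p["tool_from_camera"],float); Rt=rot(s["ee_rot"])
    return np.array(s["eef_pos"])+Rt@T[:3,3], Rt@T[:3,:3]
def f(p): return 240/np.tan(np.radians(p["fov_y"]/2))
def at_z(p,px,z,s=None):
    o,M=cam(p,s); d=M@np.array([(px[0]-p["cx"])/f(p),(px[1]-p["cy"])/f(p),1])
    return o+d*(z-o[2])/d[2]
def proj(p,X,s=None):
    o,M=cam(p,s); c=M.T@(np.array(X)-o); return c[:2]/c[2]*f(p)+[p["cx"],p["cy"]]
E
python3 - <<'E'
from h import *
s=sense(); print(s); print(tips_ahead)
for n in ["scene","top"]:
    p=capture(n); cv2.imwrite(f"pics/{n}1.png",p["pixels"]); print(n,{k:v for k,v in p.items() if k!="pixels"})
    for nm,z in [("knob",95),("mark",42),("base",6),("wheel",56),("mug",45),("bottle",100),("tray",15),("egg1",75),("egg2",75)]:
        print(nm,[(np.round(b["position"]),round(b["confidence"],2),np.round(at_z(p,b["position"],z)[:2])) for b in boxes_of(p,nm)[:3]])
E
```

```text
pics
{'time_s': 0.0, 'joints': array([-1.53738539e+00,  3.13442596e-01,  1.49843927e+00,  3.57927027e-06,
        1.33100826e+00, -2.23417738e-01]), 'dq': array([-0.00059879,  0.00059043, -0.00126625,  0.00057077, -0.00010104,
       -0.0015229 ]), 'tau': array([ 5.10393565e-04, -4.12257564e+01, -2.59749055e+01, -1.33943740e-04,
        4.08662745e-03, -6.58411437e-06]), 'eef_pos': array([ 133.32951004, -507.54113381,  247.73803059]), 'ee_rot': array([-6.45645879e-04,  9.91766049e-01,  1.28061249e-01,  6.32697902e-05]), 'force': array([-0.48150587,  1.1168607 ,  0.44617169]), 'wrist_torque': array([-0.01751683,  0.01815713,  0.00698902]), 'grip_force': 0.0, 'grip_width': 0.9993006846642594}
17.0
scene {'fov_y': 42.349289087419834, 'cx': 321.46912691651397, 'cy': 244.47777216687624, 'position': array([1082.71136858,  412.51128173, 1137.23812081]), 'attitude': array([-0.12658363,  0.4293857 ,  0.85434009, -0.26402182]), 'shot': 1}
knob [(array([279., 300.]), 0.59, array([677.,  -7.]))]
mark [(array([444., 429.]), 0.59, array([684., 370.]))]
base [(array([336., 289.]), 0.67, array([551.
[... 845 characters left out ...]
49]), 'attitude': array([ 0.0239526 , -0.70310738,  0.70947205, -0.041421  ]), 'shot': 2}
knob []
mark []
base [(array([293., 230.]), 0.85, array([545.,  28.]))]
wheel [(array([291., 216.]), 0.56, array([573.,  31.])), (array([274., 229.]), 0.27, array([543.,  74.]))]
mug []
bottle [(array([457., 183.]), 0.7, array([ 646., -372.])), (array([289., 196.]), 0.41, array([618.,  36.]))]
tray [(array([158., 182.]), 0.97, array([668., 368.])), (array([292., 230.]), 0.42, array([544.,  28.]))]
egg1 [(array([308., 203.]), 0.61, array([603., -11.])), (array([273., 228.]), 0.4, array([542.,  74.]))]
egg2 [(array([308., 203.]), 0.61, array([603., -11.])), (array([273., 228.]), 0.4, array([542.,  74.]))]
```

Run:
```python
import cv2
a=cv2.imread("pics/scene1.png"); b=cv2.imread("pics/top1.png")
cv2.imwrite("pics/c1.png",cv2.resize(a[200:380,200:440],(800,600),interpolation=cv2.INTER_CUBIC))
cv2.imwrite("pics/c2.png",cv2.resize(b[140:320,190:430],(800,600),interpolation=cv2.INTER_CUBIC))
```

```text
(no output)
```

View pics/c1.png

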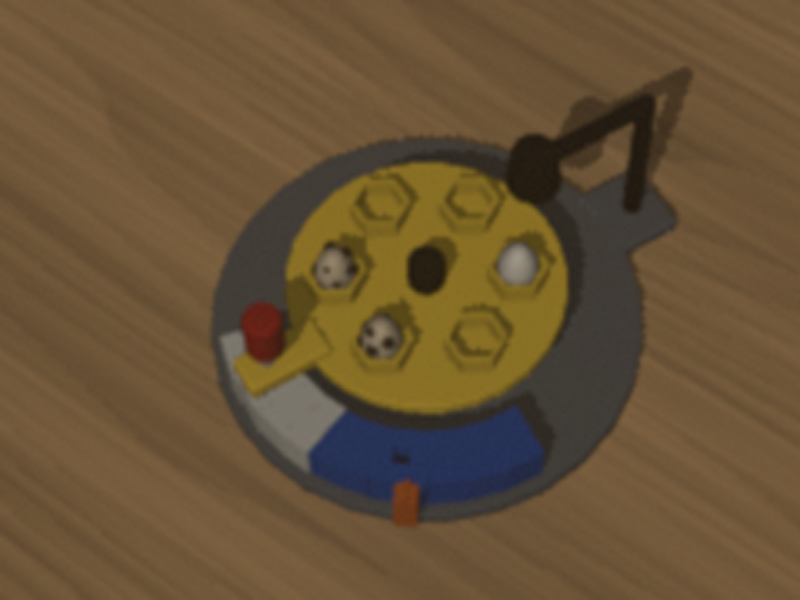

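View pics/c2.png

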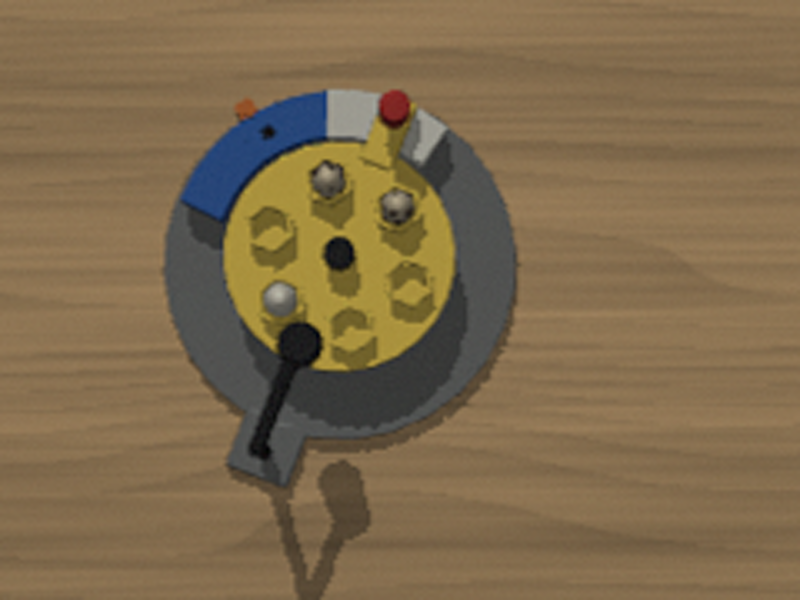

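The hole shows as a dark spot at about (270,179) in the top image, with the clip at about (263,172) and the knob top at about (308,171). In the scene image the hole is at about (320,337).

```bash
cat > m.py <<'E'
from h import *
T=capture("top");S=capture("scene")
ft=lambda x,y:(190+x*.3,140+y*.3)
fs=lambda x,y:(200+x*.3,200+y*.3)
def tri(a,b):
    A=[];
    for p,px in((T,a),(S,b)):
        o,M=cam(p);d=M@np.array([(px[0]-p["cx"])/f(p),(px[1]-p["cy"])/f(p),1]);d/=np.linalg.norm(d);A.append((o,np.eye(3)-np.outer(d,d)))
    return np.linalg.solve(A[0][1]+A[1][1],A[0][1]@A[0][0]+A[1][1]@A[1][0])
print("knobtop tri",tri(ft(394,105),fs(263,314)))
print("hole tri",tri(ft(268,131),fs(400,456)))
print("clip tri",tri(ft(245,108),fs(406,486)))
for p,g,pts in((T,ft,dict(k=(394,105,112),hole=(268,131,40),clip=(245,108,42))),(S,fs,dict(k=(263,314,112),hole=(400,456,40),clip=(406,486,42)))):
    for k,(x,y,z) in pts.items(): print(k,at_z(p,g(x,y),z)[:2].round(1))
    # yellow disc fit
    im=cv2.cvtColor(p["pixels"],cv2.COLOR_BGR2HSV)
    m=cv2.inRange(im,(20,120,60),(35,255,255)); 
    c=max(cv2.findContours(m,0,1)[0],key=cv2.contourArea)[:,0]
    P=np.array([at_z(p,q,56)[:2] for q in c])
    # robust circle r=86
    from scipy.optimize import least_squares
    r=least_squares(lambda c:np.hypot(*(P-c).T)-86,P.mean(0),loss="soft_l1",f_scale=2); print("axis",r.x.round(1),len(P),np.median(abs(r.fun)))
E
python3 m.py
```

```text
knobtop tri [673.59041879 -10.19369509 110.14056832]
hole tri [669.4717837   83.76532317  34.53424553]
clip tri [685.6249464  100.48371225  42.83671507]
k [674.2 -11.5]
hole [669.1  82.5]
clip [686.4  99.6]
axis [306.6 597.7] 2909 59.0797425643872
k [673.5  -8. ]
hole [670.9  86.4]
clip [684.8 101.2]
axis [360.3 547.8] 1629 37.987753149987796
```

Request:
drive_tool --commands "0.2 0.2 0 0 0 -0.042 100;0.27 0.25 0 0 0 -0.042 100;0.27 0.25 0 0 0 -0.042 100;0.27 0.25 0 0 0 -0.042 100;0.27 0.25 0 0 0 -0.042 100;0.27 0.25 0 0 0 -0.042 100;0.27 0.25 0 0 0 -0.042 100;0.27 0.25 0 0 0 -0.042 100;0.27 0.25 0 0 0 -0.042 100;0.27 0.25 0 0 0 -0.042 100;0.27 0.25 -0.05 0 0 -0.042 100;0.27 0.25 -0.05 0 0 -0.042 100;0.27 0.25 -0.05 0 0 -0.042 100;0.27 0.25 -0.05 0 0 -0.042 100;0.27 0.25 -0.05 0 0 -0.042 100;0.27 0.25 -0.05 0 0 -0.042 100;0.27 0.25 -0.05 0 0 -0.042 100;0.27 0.25 -0.05 0 0 -0.042 100;0.1 0.25 -0.05 0 0 -0.042 100;0 0 0 0 0 -0.042 100"

```text
time_s: 2.77
eef_pos: [623.4, -33.4, 201.5]
ee_rot: [-0.001, 0.98, -0.199, -0.001]
force: [-0.3, -0.4, 0.2]
grip_width: 1.001
grip_force: 0.0
```

Request:
drive_tool --commands "0.2 0.1 0 0 0 0 100;0.2 0.1 -0.1 0 0 0 100;0.1 0.03 -0.1 0 0 0 100;0 0 0 0 0 0 100;0 0 0 0 0 0 100"

```text
time_s: 3.18
eef_pos: [672.0, -14.7, 182.5]
ee_rot: [0.0, 0.98, -0.2, -0.001]
force: [0.4, -0.3, 0.8]
grip_width: 1.003
grip_force: 0.0
```

Run:
```python
from h import *
s=sense();p=capture("wrist");cv2.imwrite("pics/w1.png",p["pixels"]);print(s["eef_pos"],s["ee_rot"],s["force"])
for nm,z in [("knob",95),("mark",42),("egg1",75),("egg2",75)]:
    print(nm,[(np.round(b["position"]),round(b["confidence"],2),np.round(at_z(p,b["position"],z,s)[:2],1)) for b in boxes_of(p,nm)[:3]])
h=cv2.cvtColor(p["pixels"],cv2.COLOR_BGR2HSV);m=cv2.inRange(h,(0,130,50),(7,255,255))|cv2.inRange(h,(174,130,50),(180,255,255))
n,l,st,c=cv2.connectedComponentsWithStats(m)
for i in range(1,n):
    if st[i,4]>150: print(st[i],c[i],at_z(p,c[i],112,s)[:2],at_z(p,c[i],95,s)[:2])
```

```text
[671.98872663 -14.72714833 182.53704789] [ 5.72030111e-05  9.79812910e-01 -1.99914810e-01 -8.52287182e-04] [ 0.41081258 -0.27869447  0.82594267]
knob [(array([301., 247.]), 0.68, array([675.6,  -7.2]))]
mark [(array([173., 256.]), 0.84, array([689.,  95.]))]
egg1 [(array([270., 317.]), 0.82, array([628.8,  37.5])), (array([276., 416.]), 0.8, array([546.5,  70.6])), (array([344., 316.]), 0.66, array([608.8, -10.6]))]
egg2 [(array([270., 317.]), 0.82, array([628.8,  37.5])), (array([276., 416.]), 0.8, array([546.5,  70.6])), (array([344., 316.]), 0.66, array([608.8, -10.6]))]
[ 282  221   42   53 1672] [302.95633971 247.32296651] [680.56430076 -11.30084812] [674.72264852  -8.33373409]
```

View pics/w1.png

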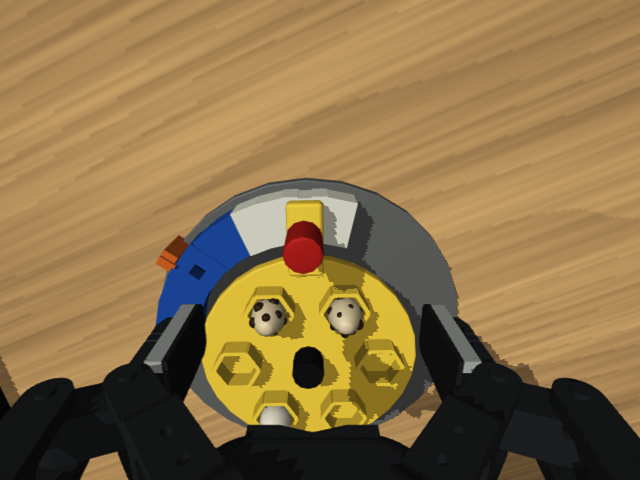

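Run:
```python
from h import *
s=sense();p=capture("wrist")
for n,px,z in(("hole",(197,271),40),("clip",(175,247),42),("knobtop",(303,259),112),("knob",(303,247),95),("bluewhite outer",(231,214),40)):print(n,at_z(p,px,z,s))
for ax in((572.7,33.2,56),):print(proj(p,ax,s))
# centre of six-cup pattern: opposite cups midpoints
for a,b in(((269,316),(344,411)),((240,366),(380,362)),((276,416),(344,314))):print((at_z(p,a,60,s)+at_z(p,b,60,s))/2)
```

```text
hole [670.23912428  85.51482282  40.        ]
clip [695.03123232  90.33148548  42.        ]
knobtop [673.75928458  -8.68792912 112.        ]
knob [674.68698458  -8.65720463  95.        ]
bluewhite outer [701.24334024  39.78054432  40.        ]
[307.14503432 358.09959106]
[568.43050182  33.99138569  60.        ]
[569.4871016   32.18012637  60.        ]
[566.81933793  34.72208038  60.        ]
```

Request:
drive_tool --commands "0.025 0.06 -0.1 0 0 0 60;0 0 -0.15 0 0 0 60;0 0 -0.15 0 0 0 60;0 0 -0.15 0 0 0 60;0 0 -0.15 0 0 0 60;0 0 -0.15 0 0 0 60;0 0 0 0 0 0 60;0 0 0 0 0 0 60"

```text
time_s: 4.15
eef_pos: [674.5, -8.5, 97.6]
ee_rot: [-0.0, 0.98, -0.2, -0.001]
force: [-0.3, -0.4, 0.1]
grip_width: 0.6
grip_force: 0.0
```

Request:
drive_tool --commands "0 0 0 0 0 0 20;0 0 0 0 0 0 20;0 0 0 0 0 0 20;0 0 0 0 0 0 20;0 0 0 0 0 0 20;0 0 0 0 0 0 20" --force 40

```text
time_s: 4.65
eef_pos: [675.3, -8.9, 99.6]
ee_rot: [0.0, 0.98, -0.2, 0.001]
force: [-0.0, -0.2, 6.7]
grip_width: 0.269
grip_force: 39.1
```

Request:
drive_tool --commands "0 0 0.03 0 0 0 20;0 0 0.03 0 0 0 20;0 0 0.03 0 0 0 20;0 0 0.03 0 0 0 20;0 0 0.03 0 0 0 20;0 0 0.02 0 0 0 20;0 0 0 0 0 0 20;0 0 0 0 0 0 20"

```text
time_s: 5.32
eef_pos: [675.2, -8.9, 114.6]
ee_rot: [-0.0, 0.98, -0.2, 0.0]
force: [6.1, -0.2, -7.2]
grip_width: 0.266
grip_force: 39.5
```

Request:
drive_tool --commands "0.007 0.021 0 0 0 0.025 20;0.0135 0.042 0 0 0 0.051 20;0.0135 0.042 0 0 0 0.051 20;0.013 0.042 0 0 0 0.051 20;0.0066 0.0437 0 0 0 0.051 20;0.0066 0.0437 0 0 0 0.051 20;0.0066 0.0437 0 0 0 0.051 20;0.0066 0.0437 0 0 0 0.051 20;0 0.0442 0 0 0 0.051 20;0 0.0442 0 0 0 0.051 20;0 0.0442 0 0 0 0.051 20;0 0.0442 0 0 0 0.051 20"

```text
time_s: 6.32
eef_pos: [682.4, 40.6, 114.4]
ee_rot: [0.0, 1.0, 0.029, 0.0]
force: [4.3, -2.7, -7.1]
grip_width: 0.27
grip_force: 39.5
```

Request:
drive_tool --commands "0.002 0.044 0 0 0 0.051 20;0 0.044 0 0 0 0.051 20;-0.005 0.0436 0 0 0 0.051 20;-0.0075 0.0436 0 0 0 0.051 20;-0.0105 0.043 0 0 0 0.051 20;-0.0125 0.0425 0 0 0 0.051 20;-0.014 0.042 0 0 0 0.051 20;-0.012 0.031 0 0 0 0.038 20;0 0 0 0 0 0 20"

```text
time_s: 7.07
eef_pos: [674.2, 74.2, 113.3]
ee_rot: [-0.0, 0.983, 0.184, -0.003]
force: [-5.5, -2.5, -6.8]
grip_width: 0.27
grip_force: 39.6
```

Request:
drive_tool --commands "0 0 -0.01 0 0 0 20;0 0 -0.01 0 0 0 20;0 0 0 0 0 0 20;0 0 0 0 0 0 20"

```text
time_s: 7.4
eef_pos: [674.3, 74.2, 111.2]
ee_rot: [-0.0, 0.983, 0.183, -0.004]
force: [-6.1, -1.4, -5.8]
grip_width: 0.263
grip_force: 39.6
```

Request:
drive_tool --commands "0 0 -0.01 0 0 0 20;0 0 0 0 0 0 20;0 0 0 0 0 0 20"

```text
time_s: 7.65
eef_pos: [674.3, 74.2, 110.3]
ee_rot: [-0.0, 0.983, 0.183, -0.003]
force: [-6.8, -1.4, -6.6]
grip_width: 0.267
grip_force: 39.6
```

Request:
drive_tool --commands "0 0 -0.01 0 0 0 20;0 0 0 0 0 0 20;0 0 0 0 0 0 20"

```text
time_s: 7.9
eef_pos: [674.3, 74.2, 109.3]
ee_rot: [-0.0, 0.983, 0.183, -0.003]
force: [-6.7, -1.5, -6.6]
grip_width: 0.269
grip_force: 39.6
```

Request:
drive_tool --commands "-0.01 0 -0.005 0 0 0 20;0 0 0 0 0 0 20;0 0 0 0 0 0 20"

```text
time_s: 8.15
eef_pos: [674.2, 74.3, 109.8]
ee_rot: [-0.0, 0.983, 0.183, -0.002]
force: [-5.4, -3.3, -6.2]
grip_width: 0.266
grip_force: 39.6
```

Request:
drive_tool --commands "0 0 -0.005 0 0 0 20;0 0 0 0 0 0 20;0 0 0 0 0 0 20"

```text
time_s: 8.4
eef_pos: [674.2, 74.2, 109.5]
ee_rot: [-0.0, 0.983, 0.183, -0.002]
force: [-5.4, -2.2, -7.0]
grip_width: 0.269
grip_force: 39.6
```

Request:
drive_tool --commands "0 0 -0.005 0 0 0 20;0 0 0 0 0 0 20;0 0 0 0 0 0 20"

```text
time_s: 8.65
eef_pos: [674.2, 74.3, 109.0]
ee_rot: [-0.0, 0.983, 0.183, -0.002]
force: [-6.0, -2.2, -5.3]
grip_width: 0.263
grip_force: 39.7
```

Request:
drive_tool --commands "0 0 -0.005 0 0 0 20;0 0 0 0 0 0 20;0 0 0 0 0 0 20"

```text
time_s: 8.9
eef_pos: [674.2, 74.3, 108.6]
ee_rot: [-0.0, 0.983, 0.183, -0.002]
force: [-6.3, -2.6, -5.3]
grip_width: 0.269
grip_force: 39.7
```

Request:
drive_tool --commands "0 0 -0.005 0 0 0 20;0 0 0 0 0 0 20;0 0 0 0 0 0 20"

```text
time_s: 9.15
eef_pos: [674.3, 74.2, 108.4]
ee_rot: [-0.0, 0.983, 0.183, -0.002]
force: [-6.2, -2.6, -4.6]
grip_width: 0.266
grip_force: 39.8
```

Request:
drive_tool --commands "0 0 -0.005 0 0 0 20;0 0 -0.005 0 0 0 20;0 0 0 0 0 0 20;0 0 0 0 0 0 20"

```text
time_s: 9.48
eef_pos: [674.3, 74.3, 108.1]
ee_rot: [-0.0, 0.983, 0.183, -0.002]
force: [-9.0, -2.2, -0.4]
grip_width: 0.268
grip_force: 40.3
```

Request:
drive_tool --commands "-0.007 0.0046 0 0 0 0.0058 20;-0.007 0.0046 0 0 0 0.0058 20;-0.0019 0.0046 0 0 0 0.0058 20;-0.0019 0.0046 0 0 0 0.0058 20;-0.0019 0.0046 0 0 0 0.0058 20;-0.0019 0.0046 0 0 0 0.0058 20;-0.0019 0.0046 0 0 0 0.0058 20;-0.0019 0.0046 0 0 0 0.0058 20"

```text
time_s: 10.15
eef_pos: [672.9, 77.1, 108.3]
ee_rot: [0.001, 0.98, 0.2, 0.0]
force: [-1.7, -5.6, -2.9]
grip_width: 0.263
grip_force: 40.0
```

Request:
drive_tool --commands "-0.0019 0.0046 0 0 0 0.0058 20;-0.0019 0.0046 0 0 0 0.0058 20;-0.0019 0.0046 0 0 0 0.0058 20;-0.0019 0.0046 0 0 0 0.0058 20"

```text
time_s: 10.48
eef_pos: [672.0, 78.9, 108.1]
ee_rot: [0.001, 0.978, 0.209, -0.0]
force: [-2.2, -6.1, -2.7]
grip_width: 0.262
grip_force: 40.0
```

Request:
drive_tool --commands "-0.002 0.0045 -0.005 0 0 0.0058 20;-0.002 0.0045 0 0 0 0.0058 20;-0.002 0.0045 0 0 0 0.0058 20;-0.002 0.0045 0 0 0 0.0058 20;-0.002 0.0045 0 0 0 0.0058 20"

```text
time_s: 10.9
eef_pos: [671.1, 80.9, 107.9]
ee_rot: [0.001, 0.975, 0.22, -0.0]
force: [-2.4, -7.0, -1.9]
grip_width: 0.269
grip_force: 40.1
```

Request:
drive_tool --commands "-0.002 0.0045 0 0 0 0.0058 20;-0.002 0.0045 0 0 0 0.0058 20;-0.002 0.0045 0 0 0 0.0058 20;-0.002 0.0045 0 0 0 0.0058 20"

```text
time_s: 11.23
eef_pos: [669.9, 83.3, 107.1]
ee_rot: [0.0, 0.973, 0.229, -0.001]
force: [-2.5, -4.5, -6.4]
grip_width: 0.27
grip_force: 39.7
```

Request:
drive_tool --commands "-0.002 0.0045 0 0 0 0.0058 20;-0.002 0.0045 0 0 0 0.0058 20;-0.002 0.0045 0 0 0 0.0058 20"

```text
time_s: 11.48
eef_pos: [669.2, 84.5, 106.9]
ee_rot: [0.0, 0.972, 0.236, -0.001]
force: [-3.2, -5.2, -5.9]
grip_width: 0.266
grip_force: 39.7
```

Request:
drive_tool --commands "0 0 -0.01 0 0 0 20;0 0 -0.01 0 0 0 20;0 0 0 0 0 0 20;0 0 0 0 0 0 20"

```text
time_s: 11.82
eef_pos: [669.2, 84.6, 104.9]
ee_rot: [0.0, 0.972, 0.236, -0.001]
force: [-3.2, -4.2, -6.2]
grip_width: 0.263
grip_force: 39.7
```

Dropping in freely; continue down.

Request:
drive_tool --commands "0 0 -0.01 0 0 0 20;0 0 -0.01 0 0 0 20;0 0 -0.01 0 0 0 20;0 0 -0.01 0 0 0 20;0 0 0 0 0 0 20;0 0 0 0 0 0 20"

```text
time_s: 12.32
eef_pos: [669.2, 84.6, 101.0]
ee_rot: [0.0, 0.972, 0.236, -0.001]
force: [-4.2, -5.2, -4.7]
grip_width: 0.267
grip_force: 39.7
```

Request:
drive_tool --commands "0 0 -0.01 0 0 0 20;0 0 -0.005 0 0 0 20;0 0 0 0 0 0 20;0 0 0 0 0 0 20"

```text
time_s: 12.65
eef_pos: [669.2, 84.6, 99.7]
ee_rot: [0.0, 0.972, 0.236, -0.001]
force: [-4.2, -4.6, -2.9]
grip_width: 0.267
grip_force: 40.0
```

Request:
drive_tool --commands "0 0 0 0 0 0 32;0 0 0 0 0 0 36;0 0 0 0 0 0 50;0 0 0 0 0 0 60;0 0 0 0 0 0 60;0 0 0 0 0 0 60;0 0 0 0 0 0 60"

```text
time_s: 13.23
eef_pos: [669.6, 85.4, 99.9]
ee_rot: [-0.0, 0.972, 0.236, 0.0]
force: [0.0, 0.0, 0.5]
grip_width: 0.602
grip_force: 0.0
```

Request:
drive_tool --commands "0 0 0.1 0 0 0 60;0 0 0.2 0 0 0 60;0 0 0.2 0 0 0 60;0 0 0.2 0 0 0 60;0 0 0.1 0 0 0 60;0 0 0 0 0 0 60;0 0 0 0 0 0 60"

```text
time_s: 13.82
eef_pos: [669.4, 85.4, 179.6]
ee_rot: [-0.0, 0.972, 0.236, 0.0]
force: [0.0, -0.5, -0.4]
grip_width: 0.6
grip_force: 0.0
```

Run:
```python
from h import *
s=sense();p=capture("wrist");q=capture("scene");print(s["eef_pos"],s["force"])
a=p["pixels"][120:480,90:540];b=cv2.resize(q["pixels"][200:380,200:440],(480,360),interpolation=cv2.INTER_CUBIC)
a=cv2.resize(a,(320,256));b=cv2.resize(b,(480,360))
o=np.zeros((360,800,3),np.uint8);o[:256,:320]=a;o[:,320:]=b;cv2.imwrite("pics/end.png",o)
h=cv2.cvtColor(p["pixels"],cv2.COLOR_BGR2HSV);m=cv2.inRange(h,(0,130,50),(7,255,255))|cv2.inRange(h,(174,130,50),(180,255,255))
n,l,st,c=cv2.connectedComponentsWithStats(m)
for i in range(1,n):
    if st[i,4]>150: print(st[i],c[i],at_z(p,c[i],112,s)[:2])
```

```text
[669.42836567  85.36622676 179.64250502] [ 0.01829465 -0.53828383 -0.37964636]
[ 293  225   42   54 1728] [313.25231481 251.68113426] [674.79285716  88.52494972]
```

View pics/end.png

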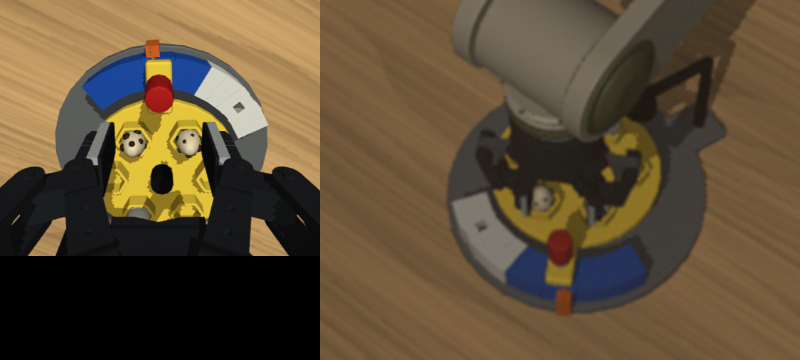

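The wrist view shows the red knob seated just before the orange clip. Its size is the same as at the start, so the pin is home, and both speckled eggs are in their cups. The white egg is partly hidden at the bottom edge.

```bash
python3 -c "
from rig import *
print(finish_job())"
```

```text
the job is handed in; nothing more can be done
None
```

I turned the carousel to the hole in the blue track, let the pin drop home there, released the knob and handed the job in at about 14 s; the judge's verdict was not shown, and the white egg was partly hidden in my last picture.

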